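# Take off the lock-out cap, set the selector, switch on

### The arm

A 6-joint arm with a two-finger parallel gripper is mounted at the origin on the work surface. World frame = base frame: x ahead of the robot, y to its left, z up, the work surface at z = 0. Lengths are in mm, angles in rad, forces in N, time in s.
With the tool pointing down it reaches from about 300 to 775 mm from the base axis. Payload 14.6 kg.
Tool frame: the origin (TCP) lies where the fingers leave the gripper's body, on its centre line; the fingertips stand 97 mm ahead of it and the grasp point (between the pads) lies ahead of it (grip_depth is the z of the grasp point in the tool frame, in mm); z points along the fingers, y is the line along which they close (so a half turn about z gives the same grasp; the last joint's range is limited). The gripper opens to 94 mm and grips with 3 to 60 N. Pads are 16 mm wide; open, the fingers measure 119 mm over their backs; the gripper's body (75 mm by 177 mm) begins 78 mm behind the grasp point.
Start: joints at [1.086, 0.3, 1.521, -0, 1.321, -0.067], TCP at [223.159, 502.683, 302.646] pointing down, gripper open.
Joint ranges: [-3.03, 3.03], [-0.79, 2.21], [0.23, 2.52], [-1.04, 4.18], [0, 3.07], [-2.55, 2.55]. Speed limits (rad/s): [2.22, 2.22, 2.57, 3.14, 3.14, 3.14].

### API

Orientations are given as [roll, pitch, yaw] about the fixed x, y, z axes, in that order (R = Rz(yaw) Ry(pitch) Rx(roll)).
In Python, from cell import read_state, camera, sign_off, regions_of, spot_point, grip_depth gives the robot as it stands. The module is installed in compiled form; this text tells all that it offers.
- The arm moves only by the tool send_rows, never from a script. Its argument "series" is a list of rows, each a list of 3 entries, a list of its own where there are three numbers: the shift along the world's x, y, z in mm, then the turn about the world's z in degrees, then the closure, from -1 (fully open) to 1 (shut), so that 0 is half open. A call has 1 to 12 rows; each row shifts and turns the commanded pose from where the row before left it; what a row does not reach is not made up. A row lasts 1/10 s, in which the tool goes at most 50 mm and 8.59 degrees, less where a joint would pass 70% of its speed; a pose out of reach is approached as far as the arm can. A call is refused whole if a number of a shift passes 50 or a number of a turn 8.59, either way. A call with a gripper value outside its range is refused whole. The fingers move at their own pace and stop on an object; "squeeze" is the grip in N (left out, the last holds). Time passes only in rows, so rows that do not move let the fingers close. It gives the time, the measured TCP pose, the force, the opening and the grip force at its end, in the units of the state.
- read_state(): the state, without advancing time (a new reading comes with each control period).
- camera(name): name is "scene" or "top" or "wrist"; returns a dict with "color" (384x512x3 uint8, blue, green, red), "fx", "fy", "cx", "cy" (pixels), "camera_from_world" (4x4, takes a point from world to camera coordinates). Camera axes: x right, y down, z forward; pixel columns grow to the right and rows downward; lengths in mm; the calibration is good to about 2 mm. A picture is of the moment at which its call begins. There is no depth.
- sign_off(): hands the job in; it is judged then, once.
Trained networks look in a picture, given as the dict that the camera call returned (one of the last four; its "shot" number tells which), for a name from the list of things; names that differ only in an ending like _2 or _b are one class to them, and where a whole thing is asked for, a point or a joint stands for the part that bears it (a point fixed in the world has none). Each returns a list of dicts, best first, with "confidence" (0 to 1); they miss things now and then, are a little off and sometimes report something else, mostly with a low value. They report only what shows in the picture. A call takes as long as a camera call. They do not tell look-alikes from the thing itself.
- regions_of(thing, picture): "mask" (384x512 bool, what is visible of it).
- spot_point(thing, picture): "point" ([x, y, z] in mm, in the coordinates of the camera as it stood for that picture, good to about 4 mm: a listed point, or the origin of a listed thing).
The state is a dict: "clock": time; "joints": joint angles; "qd": joint speeds; "effort": joint torques, N m; "eef_pos": TCP position; "eef_rot": TCP orientation; "wrist_force": force on the tool from outside, world axes, zero at the start; "moment": the same for the moment, N m; "finger_gap": finger opening in mm; "finger_force": force on a finger pad.
Only numpy, scipy, OpenCV 4.12 (cv2) and the standard library are available. Lean on these libraries where they do the work, as an engineer would, in place of code of your own. Each camera call takes 0.05 s, during which the arm holds its last target. There are 200 camera calls.

### The job

Bring the panel plate on the tilted easel to its test state. Lift the grey lock-out cap off the main switch and stand it upright on free bench, and turn the small pointer knob of the four-position selector switch clockwise to its third stop, pointing straight up the plate, so that it clicks in. Only with the selector set, turn the large main handle a quarter turn clockwise until it clicks over to on (pointing straight up the plate) and let go, leaving the motor breaker's small knob and the loose things on the bench as they are.

Things in the scene. Friction and masses are not known exactly. Their poses are not given: they have to be found in the camera images.
- easel: fixed steel trestle, 400 mm deep, 370 wide. Origin on the bench under the middle of the zinc mounting plate it carries (400 mm up the slope, 430 wide); x horizontal from the plate's low edge (robot side) to its high edge, y left, z up. The plate rises 28 degrees along x; its face is 128 mm above the bench over the origin, 34 at the low edge, 222 at the high edge
- plate_mid (a point): middle of the plate's face; x up the slope, y left, z square out of the plate. Three wiring ducts 60 mm tall cross the plate at x = -158, 12 and 170 mm. Lower rail (x = -65): main switch, tall contactor, selector; the two switches 90 to 118 mm from the middle, either side. Upper rail (x = 88): breakers, contactor, terminals, none taller than 92 mm. Heights below are square to the plate
- main_grip (a point): grip point of the main handle: black bar 60 mm long, 14 wide, 72 to 104 mm above the plate, on a 46 mm round skirt, on a dark grey switch 72 x 86 mm. The point is on the turning axis at 94 mm. x along the bar to its pointer end (white line), y across the bar, z along the turning axis out of the plate; x and y turn with the handle
- main (a joint): main handle angle in rad, grows clockwise seen from above the plate: 0 = off (pointer to the left, along the rail), 1.57 = on (pointer straight up the slope). A sprung roller holds it at either end with about 0.13 Nm; past half way (0.785) it snaps over to the other end by itself. Stops just beyond both ends
- selector_grip (a point): grip point of the selector knob: black bar 38 mm long, 12 wide, 62.5 to 92.5 mm above the plate, with a pointed end and white line, on a 32 mm round skirt, on a 52 mm square light grey front. The point is on the turning axis at 83.5 mm. x along the bar to its pointed end, y across the bar, z along the axis out of the plate; x and y turn with the knob
- selector (a joint): selector knob angle in rad, grows clockwise seen from above the plate. Four stops, 45 degrees apart: 0 (points left along the rail), 0.785, 1.571 (third stop, straight up the slope), 2.356. A sprung roller holds it at a stop with about 0.1 Nm and draws it to the nearest one when let go. It starts at the first or second stop
- contactor_top (a point): centre of the top face of the tall contactor that stands on the lower rail between the two switches; 45 mm wide along the rail, 80 mm up the slope, its top 124 mm above the plate and 48 x 44 mm there; z square out of the plate
- breaker_knob (a point): small rotary knob (22 mm bar, 7 mm wide) of the motor breaker on the upper rail, at 85 mm above the plate; not to be touched. x along the bar, z out of the plate
- breaker (a joint): angle of the motor breaker's knob, rad, 0 at the start; leave it
- driver_mid (a point): bystander: black in-line cordless screwdriver lying on the bench, 38 mm thick; the point is on its axis, x along it to the bit, reaching 110 mm ahead of the point and 90 mm behind it
- fan_mid (a point): bystander: black axial fan with a wire guard, 120 x 120 x 38 mm, flat on the bench, the point at its centre
- tape_mid (a point): bystander: roll of masking tape, 100 mm across, 24 mm high, flat on the bench, the point at its centre
- cap_tab (a point): lock-out cap: grey plastic box open below, 70 x 56 mm, 48 high, 100 g, standing loose over the main handle (2 mm play) on the switch, foot 63 mm above the plate. On top an upright tab 10 thick (along x), 44 long (y), 30 tall. The point is in the tab, 20 mm above the box's top, 68 above its open foot; z up through the tab, y along it
Not all that is in view belongs to the job. Leave any purple or turquoise look-alike of the part that bears cap_tab alone.

How it is judged:
By the outcome, as a careful person would: the job done as asked, in the order asked, and still so for the second after the job is handed in, with the robot touching nothing.
It also fails if it takes over 72 s, if anything falls off the work surface, if the arm or the gripper's body presses on something with over 40 N, if the wrist force passes 120 N, or if a joint passes its speed limit or range.

## Working session

There is one attempt and no reset: what is moved stays moved. The work goes in short steps, Python scripts to look and compute and a tool call to move; the robot and the scene stay as the last step left them, time stands still between calls to the robot, and variables do not carry over. Pictures are saved under pics/ and viewed, at most 10 in all, crops included, and the job is handed in when it is done.

Besides the shell and the picture viewer there is one more tool, called after "Emit:" as a command line: name --argument value ..., lists and objects as JSON in quotes. send_rows: Moves the arm, as the interface text tells. Its arguments: {"type":"object","properties":{"series":{"type":"array"},"squeeze":{"type":"number"}},"required":["series"]}

```bash
mkdir -p pics; cat > h.py <<'E'
import numpy as np, cv2
from cell import *
def world(pic,p):
    T=np.linalg.inv(np.array(pic["camera_from_world"])); return (T@np.append(p,1))[:3]
def pix(pic,P):
    p=(np.array(pic["camera_from_world"])@np.append(P,1))[:3]
    return pic["fx"]*p[0]/p[2]+pic["cx"],pic["fy"]*p[1]/p[2]+pic["cy"]
E
python3 - <<'E'
from h import *
names="easel plate_mid main_grip selector_grip contactor_top breaker_knob driver_mid fan_mid tape_mid cap_tab".split()
ims=[]
print(grip_depth,read_state())
for c in("scene","top"):
    p=camera(c); cv2.imwrite(f"pics/{c}0.png",p["color"])
    print(c, np.linalg.inv(np.array(p["camera_from_world"]))[:3,3].round())
    for n in names:
        print(n,[(world(p,d["point"]).round(0).tolist(),round(d["confidence"],2),np.round(pix(p,world(p,d["point"]))).tolist()) for d in spot_point(n,p)[:3]])
E
```

```text
78.39999999999999 {'clock': 0.0, 'joints': array([ 1.08636867e+00,  3.00481148e-01,  1.52161159e+00,  2.33049824e-05,
        1.32070470e+00, -6.66174175e-02]), 'qd': array([-8.85806027e-04,  3.12616170e-05,  9.08551479e-05,  1.40502323e-03,
        3.76096736e-04,  1.11765915e-03]), 'effort': array([-2.42972907e-03, -5.31793892e+01, -3.52745891e+01,  7.08580320e-02,
        2.42775731e-02, -8.43403086e-05]), 'eef_pos': array([223.10103522, 502.54312232, 302.06784753]), 'eef_rot': array([-3.14039204e+00, -1.02723237e-04,  2.72377657e+00]), 'wrist_force': array([-1.25086587, -0.00512377,  0.10220024]), 'moment': array([ 0.03665844,  0.03065009, -0.01258832]), 'finger_force': 0.0, 'finger_gap': 94.00985463177518}
scene [1166.  477. 1147.]
easel [([620.0, 99.0, 2.0], 0.74, [266.0, 247.0])]
plate_mid [([616.0, 97.0, 126.0], 0.88, [266.0, 224.0])]
main_grip []
selector_grip [([554.0, 228.0, 170.0], 0.64, [317.0, 223.0])]
contactor_top [([504.0, 123.0, 209.0], 0.92, [296.0, 186.0])]
breaker_knob [([636.0, 40.0, 237.0], 0.42, [245.0, 197.0])]
driver_mid [([624.0, 440.0, 21.0], 0.78, [363.0,
[... 449 characters left out ...]
([620.0, 97.0, 126.0], 0.97, [234.0, 174.0])]
main_grip []
selector_grip [([548.0, 225.0, 172.0], 0.58, [182.0, 197.0])]
contactor_top [([505.0, 127.0, 207.0], 0.93, [219.0, 212.0]), ([378.0, -193.0, 18.0], 0.67, [337.0, 267.0])]
breaker_knob [([634.0, 43.0, 243.0], 0.65, [254.0, 157.0]), ([602.0, -203.0, 12.0], 0.35, [338.0, 190.0])]
driver_mid [([624.0, 437.0, 22.0], 0.97, [119.0, 180.0])]
fan_mid [([380.0, -191.0, 18.0], 0.68, [336.0, 266.0]), ([622.0, 439.0, 19.0], 0.35, [119.0, 181.0])]
tape_mid [([601.0, -204.0, 11.0], 0.91, [338.0, 190.0])]
cap_tab [([471.0, 20.0, 215.0], 0.93, [263.0, 225.0]), ([751.0, -209.0, 28.0], 0.8, [340.0, 139.0]), ([420.0, 409.0, 29.0], 0.79, [123.0, 250.0])]
```

View pics/scene0.png

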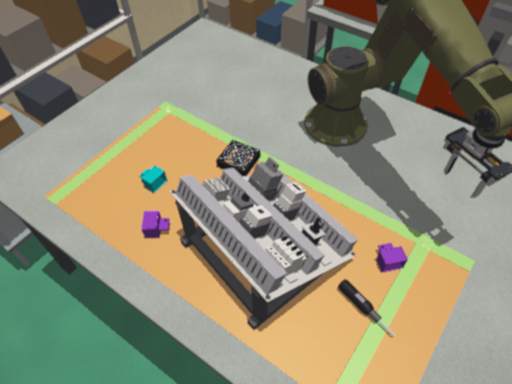

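View pics/top0.png

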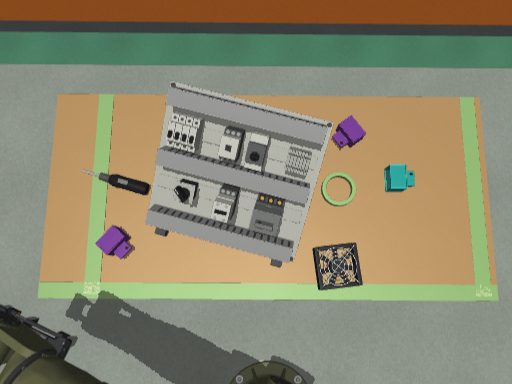

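Emit:
send_rows --series '[[[10, -20, 40], 3, -1], [[20, -45, 40], 3, -1], [[25, -45, 10], 3.3, -1], [[25, -45, 0], 0, -1], [[25, -45, 0], 0, -1], [[25, -45, 0], 0, -1], [[25, -45, 0], 0, -1], [[25, -45, 0], 0, -1], [[20, -45, 0], 0, -1], [[15, -45, 0], 0, -1], [[10, -45, 0], 0, -1], [[0, 0, 0], 0, -1]]'

```text
clock: 2.3
eef_pos: [439.9, 46.7, 383.6]
eef_rot: [-3.141, 0.0, 2.881]
wrist_force: [-0.3, 0.5, 0.0]
finger_gap: 93.9
finger_force: 0.0
```

```bash
python3 - <<'E'
from h import *
s=read_state(); print(s["eef_pos"],s["eef_rot"],s["clock"])
p=camera("wrist"); cv2.imwrite("pics/w1.png",cv2.resize(p["color"],None,fx=1.5,fy=1.5,interpolation=cv2.INTER_CUBIC))
for n in "plate_mid main_grip selector_grip contactor_top cap_tab breaker_knob".split():
    print(n,[(world(p,d["point"]).round(0).tolist(),round(d["confidence"],2),np.round(pix(p,world(p,d["point"]))).tolist()) for d in spot_point(n,p)[:3]])
E
```

```text
[439.85608109  46.70106423 383.5704722 ] [-3.14088948e+00  2.28455621e-05  2.88075521e+00] 2.3
plate_mid [([548.0, 227.0, 170.0], 0.49, [452.0, 242.0])]
main_grip []
selector_grip [([547.0, 226.0, 171.0], 0.84, [452.0, 242.0])]
contactor_top [([506.0, 120.0, 204.0], 0.69, [353.0, 244.0])]
cap_tab [([420.0, 410.0, 30.0], 0.86, [512.0, 84.0]), ([470.0, 22.0, 214.0], 0.63, [239.0, 238.0])]
breaker_knob []
```

View pics/w1.png

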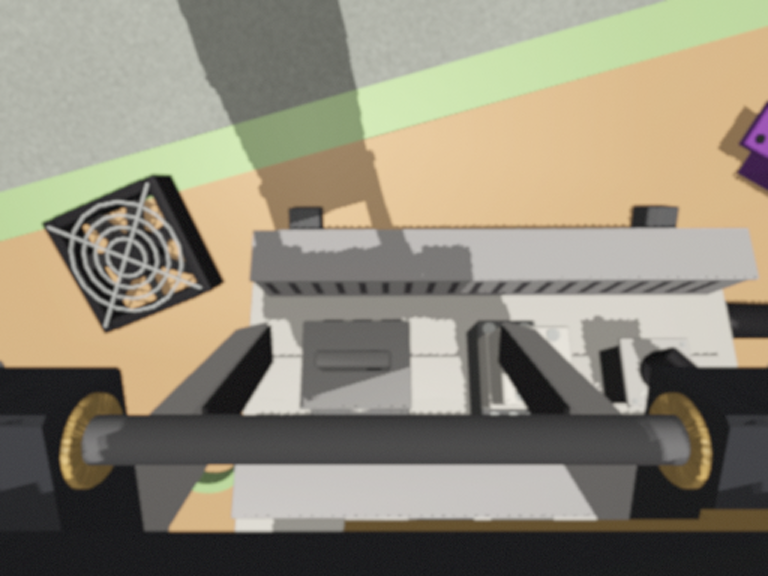

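Emit:
send_rows --series '[[[10, -8, 0], 0, -1], [[10, -8, 0], 0, -1], [[10, -9, -10], 0, -1], [[0, 0, -20], 0, -1], [[0, 0, 0], 0, -1], [[0, 0, 0], 0, -1]]'

```text
clock: 3.25
eef_pos: [469.5, 25.4, 353.5]
eef_rot: [-3.141, -0.001, 2.886]
wrist_force: [-0.9, -0.1, 0.7]
finger_gap: 93.8
finger_force: 0.0
```

```bash
python3 - <<'E'
from h import *
for c in ("wrist","top"):
    p=camera(c)
    for n in "cap_tab selector_grip contactor_top".split():
        print(c,n,[(world(p,d["point"]).round(1).tolist(),round(d["confidence"],2)) for d in spot_point(n,p)[:4]])
    if c=="wrist":
        cv2.imwrite("pics/w2.png",cv2.resize(p["color"],None,fx=1.5,fy=1.5,interpolation=cv2.INTER_CUBIC))
        a=np.radians(-14.9); n=np.array([-.4695*np.cos(a),-.4695*np.sin(a),.8829]); y=np.array([-np.sin(a),np.cos(a),0])
        P=np.array([472,21,213.])
        for k in(-22,22): print(np.round(np.array(pix(p,P+k*y+10*n))*1.5))
E
```

```text
wrist cap_tab [([472.4, 13.0, 211.3], 0.81)]
wrist selector_grip [([550.3, 229.0, 169.0], 0.97)]
wrist contactor_top [([504.4, 124.1, 207.2], 0.84), ([380.8, -194.6, 19.8], 0.29)]
[334. 316.]
[424. 317.]
top cap_tab [([635.3, -415.9, 29.6], 0.9), ([418.3, 409.4, 26.1], 0.86), ([750.6, -204.5, 31.1], 0.61)]
top selector_grip [([550.0, 227.7, 174.1], 0.47)]
top contactor_top [([506.1, 127.4, 203.9], 0.52)]
```

View pics/w2.png

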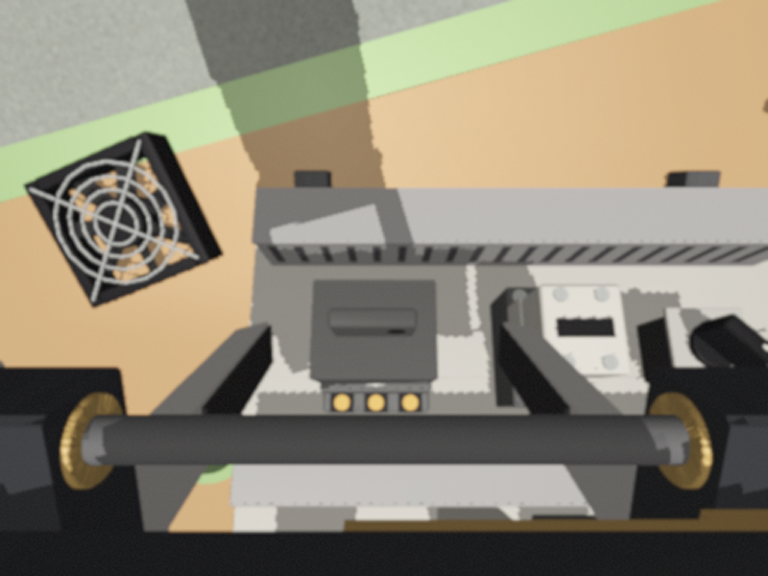

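Emit:
send_rows --series '[[[0, -4, 0], 0, -0.6], [[0, -3, -18], 0, -0.4], [[0, 0, -18], 0, -0.4], [[0, 0, -12], 0, -0.4], [[0, 0, -8], 0, -0.4], [[0, 0, 0], 0, -0.4], [[0, 0, 0], 0, -0.4]]' --squeeze 15

```text
clock: 4.35
eef_pos: [469.4, 18.8, 298.2]
eef_rot: [3.141, 0.001, 2.886]
wrist_force: [-0.5, 0.7, 0.3]
finger_gap: 65.4
finger_force: 0.0
```

Close on the tab ends.

Emit:
send_rows --series '[[[0, 0, 0], 0, 0], [[0, 0, 0], 0, 0.3], [[0, 0, 0], 0, 0.3], [[0, 0, 0], 0, 0.3], [[0, 0, 0], 0, 0.3]]' --squeeze 15

```text
clock: 4.85
eef_pos: [469.2, 18.8, 298.0]
eef_rot: [3.141, 0.0, 2.886]
wrist_force: [-0.5, 0.7, 3.3]
finger_gap: 44.2
finger_force: 15.0
```

Emit:
send_rows --series '[[[-2.3, 0.6, 4.4], 0, 0.3], [[-4.5, 1.2, 8.8], 0, 0.3], [[-4.5, 1.2, 8.8], 0, 0.3], [[-4.5, 1.2, 8.8], 0, 0.3], [[-4.5, 1.2, 8.8], 0, 0.3], [[-4.5, 1.2, 8.8], 0, 0.3], [[-4.5, 1.2, 8.8], 0, 0.3], [[0, 0, 15], 0, 0.3], [[0, 0, 15], 0, 0.3], [[0, 0, 0], 0, 0.3]]'

```text
clock: 5.85
eef_pos: [439.9, 26.6, 386.8]
eef_rot: [3.141, 0.003, 2.886]
wrist_force: [0.6, 0.1, -0.9]
finger_gap: 43.6
finger_force: 15.0
```

```bash
python3 - <<'E'
from h import *
p=camera("wrist")
cv2.imwrite("pics/w3.png",p["color"])
p=camera("scene")
for n in "cap_tab main_grip".split():
    print(n,[(world(p,d["point"]).round(1).tolist(),round(d["confidence"],2)) for d in spot_point(n,p)[:4]])
E
```

```text
cap_tab [([749.3, -203.1, 30.7], 0.82), ([416.7, 409.8, 27.7], 0.71), ([437.3, 29.5, 297.9], 0.62)]
main_grip [([489.1, 10.4, 175.6], 0.68), ([553.6, 228.5, 168.3], 0.64)]
```

View pics/w3.png

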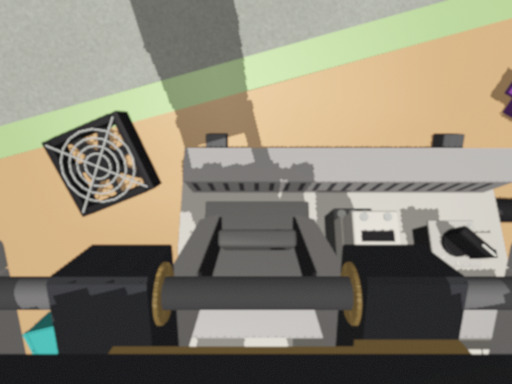

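Emit:
send_rows --series '[[[0, -15, 0], 0, 0.3], [[2, -30, 0], 0, 0.3], [[4, -40, 0], 0, 0.3], [[4, -40, 0], 0, 0.3], [[4, -40, 0], 0, 0.3], [[4, -40, 0], 0, 0.3], [[4, -40, 0], 0, 0.3], [[4, -40, -20], 0, 0.3], [[2, -40, -30], 0, 0.3], [[2, -25, -30], 0, 0.3], [[0, -15, -30], 0, 0.3], [[0, 0, -30], 0, 0.3]]'

```text
clock: 7.25
eef_pos: [469.2, -339.9, 242.4]
eef_rot: [3.141, -0.002, 2.884]
wrist_force: [0.5, 0.5, -1.6]
finger_gap: 43.5
finger_force: 15.0
```

Emit:
send_rows --series '[[[0, 0, -30], 0, 0.3], [[0, 0, -20], 0, 0.3], [[0, 0, -15], 0, 0.3], [[0, 0, 0], 0, 0.3]]'

```text
clock: 7.65
eef_pos: [469.3, -337.9, 177.7]
eef_rot: [3.14, -0.003, 2.886]
wrist_force: [-0.0, 0.1, -1.1]
finger_gap: 44.0
finger_force: 15.0
```

```bash
python3 - <<'E'
from h import *
p=camera("wrist")
cv2.imwrite("pics/w4.png",p["color"])
p=camera("scene")
c=p["color"][90:240,90:290]; cv2.imwrite("pics/s4.png",cv2.resize(c,None,fx=3,fy=3,interpolation=cv2.INTER_CUBIC))
print(read_state()["eef_pos"])
E
```

```text
[ 470.04489402 -338.5102383   180.42047999]
```

View pics/s4.png

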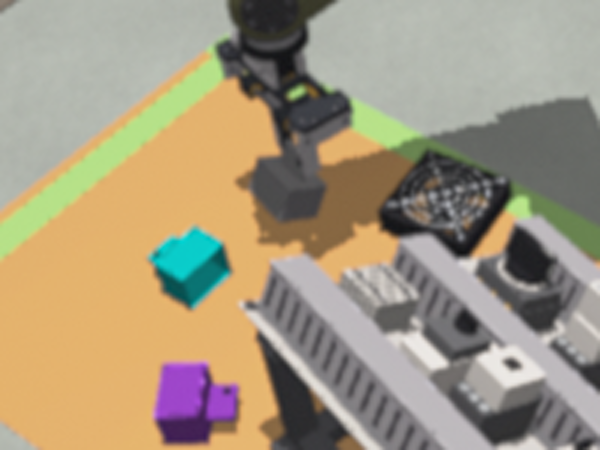

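Emit:
send_rows --series '[[[0, 0, -10], 0, 0.3], [[0, 0, -8], 0, 0.3], [[0, 0, -3], 0, 0.3], [[0, 0, -3], 0, 0.3], [[0, 0, -2], 0, 0.3], [[0, 0, 0], 0, 0.3]]' --squeeze 5

```text
clock: 8.35
eef_pos: [470.2, -338.5, 154.5]
eef_rot: [-3.141, 0.001, 2.886]
wrist_force: [0.2, 0.7, 3.0]
finger_gap: 43.6
finger_force: 5.0
```

Emit:
send_rows --series '[[[0, 0, -2], 0, 0.3], [[0, 0, -1], 0, 0.3], [[0, 0, 0], 0, 0.3], [[0, 0, 0], 0, 0.2], [[0, 0, 0], 0, 0]]' --squeeze 3

```text
clock: 8.85
eef_pos: [469.8, -338.4, 150.8]
eef_rot: [-3.142, -0.0, 2.886]
wrist_force: [-0.6, -0.2, -0.0]
finger_gap: 46.3
finger_force: 0.0
```

Emit:
send_rows --series '[[[0, 0, 0], 0, -0.4], [[0, 0, 0], 0, -0.4], [[0, 0, 0], 0, -0.4], [[0, 0, 20], 0, -0.4], [[0, 0, 30], 0, -0.4], [[0, 0, 40], 0, -0.4], [[0, 0, 40], 0, -0.4], [[0, 0, 40], 0, -0.4], [[0, 0, 0], 0, -0.4]]'

```text
clock: 9.75
eef_pos: [470.5, -338.9, 326.6]
eef_rot: [-3.138, 0.008, 2.886]
wrist_force: [0.3, 0.5, 0.6]
finger_gap: 65.8
finger_force: 0.0
```

```bash
python3 - <<'E'
from h import *
p=camera("scene")
c=p["color"][110:260,110:360]; cv2.imwrite("pics/s5.png",cv2.resize(c,None,fx=3.2,fy=3.2,interpolation=cv2.INTER_CUBIC))
for n in "cap_tab main_grip selector_grip".split():
    print(n,[(world(p,d["point"]).round(1).tolist(),round(d["confidence"],2)) for d in spot_point(n,p)[:4]])
p=camera("top")
for n in "cap_tab main_grip selector_grip".split():
    print(n,[(world(p,d["point"]).round(1).tolist(),round(d["confidence"],2)) for d in spot_point(n,p)[:4]])
E
```

```text
cap_tab [([417.9, 407.9, 27.5], 0.93), ([637.2, -410.4, 30.0], 0.87), ([748.0, -205.1, 28.0], 0.58), ([506.4, -342.3, 67.1], 0.57)]
main_grip [([486.3, 12.5, 178.0], 0.83), ([506.0, 123.7, 204.0], 0.31)]
selector_grip [([550.8, 233.4, 166.8], 0.54)]
cap_tab [([753.4, -204.7, 31.1], 0.9), ([505.2, -346.4, 71.8], 0.75), ([632.8, -413.3, 29.7], 0.74), ([417.7, 409.0, 30.8], 0.63)]
main_grip [([491.9, 11.3, 181.3], 0.85)]
selector_grip [([547.7, 225.1, 174.5], 0.44)]
```

View pics/s5.png

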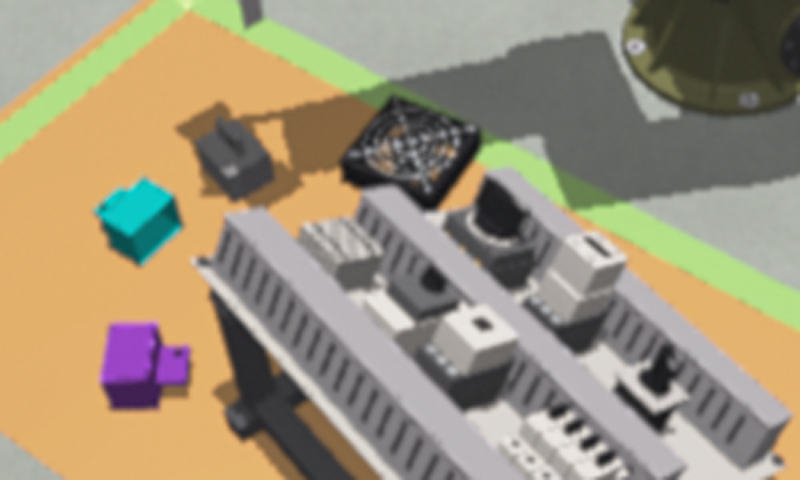

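Emit:
send_rows --series '[[[0, 20, 20], 0, -0.4], [[0, 45, 20], 0, -0.4], [[0, 50, 0], 0, -1], [[5, 50, 0], 0, -1], [[5, 50, 0], 0, -1], [[5, 50, 0], 0, -1], [[5, 50, 0], 0, -1], [[5, 50, 0], 0, -1], [[5, 50, 0], 0, -1], [[5, 50, 0], 0, -1], [[5, 50, 0], 0, -1], [[5, 40, 0], 0, -1]]'

```text
clock: 11.35
eef_pos: [514.3, 217.3, 360.5]
eef_rot: [-3.141, -0.001, 2.887]
wrist_force: [0.5, -1.0, -0.1]
finger_gap: 94.2
finger_force: 0.0
```

Emit:
send_rows --series '[[[5, 20, -10], 0, -1], [[0, 0, -10], 0, -1], [[0, 0, 0], 0, -1]]'

```text
clock: 11.65
eef_pos: [519.3, 234.3, 338.9]
eef_rot: [-3.139, -0.003, 2.887]
wrist_force: [-0.4, -0.1, 0.5]
finger_gap: 94.0
finger_force: 0.0
```

```bash
python3 - <<'E'
from h import *
print(read_state()["eef_pos"])
p=camera("wrist")
cv2.imwrite("pics/w6.png",cv2.resize(p["color"],None,fx=1.5,fy=1.5,interpolation=cv2.INTER_CUBIC))
for n in "main_grip selector_grip contactor_top".split():
    print(n,[(world(p,d["point"]).round(1).tolist(),round(d["confidence"],2)) for d in spot_point(n,p)[:4]])
a=np.radians(-14.9); ex=np.array([.8829*np.cos(a),.8829*np.sin(a),.4695]);n=np.array([-.4695*np.cos(a),-.4695*np.sin(a),.8829]); y=np.array([-np.sin(a),np.cos(a),0])
P=np.array([550,227.5,171])
for k in (0,.785,1.571): print(k,[np.round(np.array(pix(p,P+9*n+r*(np.cos(k)*y+np.sin(k)*ex)))*1.5).tolist() for r in (-19,0,19)])
E
```

```text
[519.31686771 234.34262862 338.89754339]
main_grip []
selector_grip []
contactor_top [([505.6, 120.3, 206.4], 0.97)]
0 [[355.0, 351.0], [389.0, 351.0], [423.0, 351.0]]
0.785 [[366.0, 327.0], [389.0, 351.0], [413.0, 375.0]]
1.571 [[389.0, 317.0], [389.0, 351.0], [389.0, 385.0]]
```

View pics/w6.png

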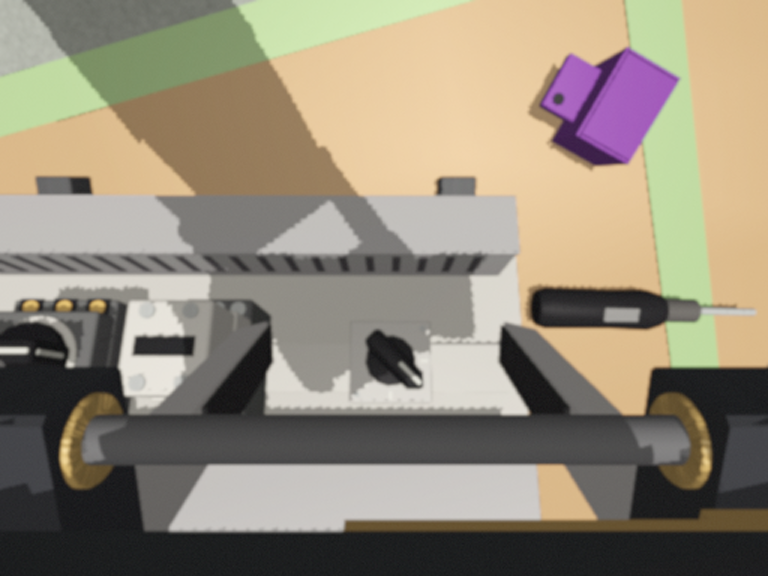

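Emit:
send_rows --series '[[[15, -3, 0], 0, -0.6], [[18, -3, -5], 0, -0.3], [[0, 0, -20], 0, -0.3], [[0, 0, -25], 0, -0.3], [[0, 0, -20], 0, -0.3], [[0, 0, -10], 0, -0.3], [[0, 0, -5], 0, -0.3], [[0, 0, 0], 0, -0.3], [[0, 0, 0], 0, -0.3]]' --squeeze 30

```text
clock: 12.75
eef_pos: [553.0, 228.6, 257.0]
eef_rot: [3.141, 0.001, 2.886]
wrist_force: [-0.5, 0.5, 0.3]
finger_gap: 60.8
finger_force: 0.0
```

Emit:
send_rows --series '[[[0, 0, -3], 0, 0.2], [[0, 0, 0], 0, 0.4], [[0, 0, 0], 0, 0.6], [[0, 0, 0], 0, 0.8], [[0, 0, 0], 0, 0.9], [[0, 0, 0], 0, 0.9], [[0, 0, 0], 0, 0.9], [[0, 0, 0], 0, 0.9]]' --squeeze 30

```text
clock: 13.55
eef_pos: [552.9, 229.2, 253.3]
eef_rot: [3.14, 0.001, 2.886]
wrist_force: [3.5, 5.6, -3.2]
finger_gap: 31.6
finger_force: 29.9
```

Emit:
send_rows --series '[[[0, 0, 0], -4, 0.9], [[0, 0, 0], -5, 0.9], [[0, 0, 0], -5, 0.9], [[0, 0, 0], -5, 0.9], [[0, 0, 0], -5, 0.9], [[0, 0, 0], -5, 0.9], [[0, 0, 0], 0, 0.9], [[0, 0, 0], 0, 0.9]]' --squeeze 20

```text
clock: 14.35
eef_pos: [552.4, 229.3, 253.9]
eef_rot: [3.14, -0.001, 2.38]
wrist_force: [-3.4, 3.4, 4.7]
finger_gap: 15.1
finger_force: 20.8
```

Emit:
send_rows --series '[[[0, 0, 0], 5, 0.9], [[0, 0, 0], 5, 0.9], [[0, 0, 0], 5, 0.9], [[0, 0, 0], 5, 0.9], [[0, 0, 0], 5, 0.9], [[0, 0, 0], 4, 0.9], [[0, 0, 0], 0, 0.9], [[0, 0, 0], 0, 0.9]]'

```text
clock: 15.15
eef_pos: [552.9, 228.4, 253.0]
eef_rot: [-3.141, 0.001, 2.884]
wrist_force: [3.2, -2.1, -0.9]
finger_gap: 11.9
finger_force: 20.0
```

Emit:
send_rows --series '[[[0, 0, 0], 0, 0.5], [[0, 0, 0], 0, 0], [[0, 0, 0], 0, -0.3], [[0, 0, 0], 0, -0.3], [[0, 0, 25], 0, -0.3], [[0, 0, 30], 0, -0.3], [[-15, 3, 30], 0, -1], [[-18, 3, 0], 0, -1], [[0, 0, 0], 0, -1]]'

```text
clock: 16.05
eef_pos: [518.6, 235.1, 339.0]
eef_rot: [3.141, 0.001, 2.887]
wrist_force: [0.2, -0.4, -0.1]
finger_gap: 80.4
finger_force: 0.0
```

```bash
python3 - <<'E'
from h import *
print(read_state()["eef_pos"],read_state()["joints"])
p=camera("wrist")
c=p["color"][150:300]; cv2.imwrite("pics/w7.png",cv2.resize(c,None,fx=1.5,fy=1.5,interpolation=cv2.INTER_CUBIC))
for n in "main_grip selector_grip".split():
    print(n,[(world(p,d["point"]).round(1).tolist(),round(d["confidence"],2)) for d in spot_point(n,p)[:4]])
E
```

```text
[518.58841717 235.067198   338.97613568] [ 3.61187610e-01  3.18121894e-01  1.41274825e+00  2.25123494e-04
  1.40925349e+00 -9.54982281e-01]
main_grip []
selector_grip [([548.7, 227.5, 168.8], 0.73)]
```

View pics/w7.png

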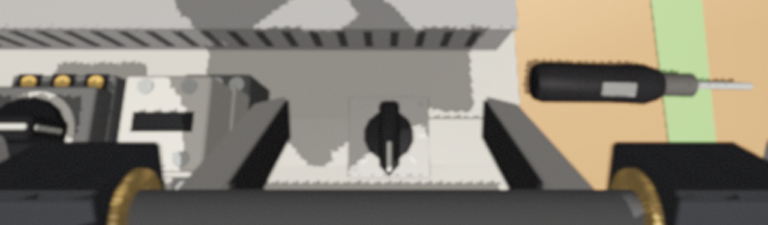

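Emit:
send_rows --series '[[[0, -10, 20], 0, -1], [[-5, -30, 0], 0, -1], [[-5, -40, 0], 0, -1], [[-5, -40, 0], 0, -1], [[-5, -40, 0], 0, -1], [[-5, -35, 0], 0, -1], [[-5, -20, 0], 0, -1], [[0, -8, 0], 0, -1], [[-20, 5, 0], 0, -1], [[0, 0, 0], 0, -1]]'

```text
clock: 17.2
eef_pos: [469.2, 17.0, 357.7]
eef_rot: [3.142, -0.001, 2.886]
wrist_force: [-0.7, 0.1, 1.0]
finger_gap: 93.7
finger_force: 0.0
```

```bash
python3 - <<'E'
from h import *
print(read_state()["eef_pos"])
p=camera("wrist")
print("main",[(world(p,d["point"]).round(1).tolist(),round(d["confidence"],2)) for d in spot_point("main_grip",p)[:4]])
p=camera("top"); print("main",[(world(p,d["point"]).round(1).tolist(),round(d["confidence"],2)) for d in spot_point("main_grip",p)[:4]])
E
```

```text
[469.22090735  16.98846134 357.73147925]
main [([484.7, 16.8, 178.9], 0.93), ([549.6, 226.1, 168.4], 0.31)]
main []
```

Emit:
send_rows --series '[[[9, -2, 0], 5, -0.3], [[10, -2, 0], 8, 0], [[0, 0, 0], 8, 0], [[0, 0, 0], 8, 0], [[0, 0, -10], 8, 0], [[0, 0, -20], 8, 0], [[0, 0, -25], 0, 0], [[0, 0, -15], 0, 0], [[0, 0, -10], 0, 0], [[0, 0, 0], 0, 0], [[0, 0, 0], 0, 0]]' --squeeze 25

```text
clock: 18.5
eef_pos: [489.1, 12.7, 278.5]
eef_rot: [-3.141, 0.0, -2.612]
wrist_force: [-0.0, -0.8, -0.3]
finger_gap: 47.3
finger_force: 0.0
```

Emit:
send_rows --series '[[[0, 0, -4], 0, 0], [[0, 0, -4], 0, 0], [[0, 0, -3], 0, 0], [[0, 0, 0], 0, 0], [[0, 0, 0], 0, 0]]'

```text
clock: 19.0
eef_pos: [488.8, 12.5, 267.1]
eef_rot: [-3.141, 0.0, -2.612]
wrist_force: [2.5, -1.4, 1.3]
finger_gap: 47.1
finger_force: 1.4
```

Emit:
send_rows --series '[[[0, 0, 0], 0, 0.3], [[0, 0, 0], 0, 0.5], [[0, 0, 0], 0, 0.7], [[0, 0, 0], 0, 0.7], [[0, 0, 0], 0, 0.7]]'

```text
clock: 19.5
eef_pos: [488.7, 12.0, 267.5]
eef_rot: [-3.14, -0.0, -2.612]
wrist_force: [-0.8, -4.6, 4.8]
finger_gap: 19.2
finger_force: 25.9
```

Emit:
send_rows --series '[[[0, 0, 0], -5, 0.7], [[0, 0, 0], -8, 0.7], [[0, 0, 0], -8, 0.7], [[0, 0, 0], -8, 0.7], [[0, 0, 0], -8, 0.7], [[0, 0, 0], -8, 0.7], [[0, 0, 0], 0, 0.7], [[0, 0, 0], 0, 0.7]]'

```text
clock: 20.3
eef_pos: [488.5, 13.3, 266.9]
eef_rot: [3.14, -0.001, 2.886]
wrist_force: [0.7, 5.4, 2.8]
finger_gap: 14.4
finger_force: 2.5
```

Emit:
send_rows --series '[[[0, 0, 0], 0, 0.4], [[0, 0, 0], 0, 0], [[0, 0, 0], 0, 0], [[0, 0, 20], 0, 0], [[0, 0, 30], 0, 0], [[0, 0, 40], 0, -0.5], [[-15, 3, 20], 0, -1], [[-30, 5, 0], 0, -1], [[-10, 30, 0], 0, -1], [[0, 30, 0], 0, -1], [[0, 0, 0], 0, -1], [[0, 0, 0], 0, -1]]'

```text
clock: 21.5
eef_pos: [433.6, 80.8, 376.8]
eef_rot: [-3.141, -0.0, 2.887]
wrist_force: [-0.3, 0.1, -0.8]
finger_gap: 93.5
finger_force: 0.0
```

```bash
python3 - <<'E'
from h import *
print(read_state()["eef_pos"],read_state()["wrist_force"])
p=camera("wrist"); q=camera("scene")
w=cv2.resize(p["color"][130:290],(800,250),interpolation=cv2.INTER_CUBIC)
s=cv2.resize(q["color"][120:260,120:360],(600,350),interpolation=cv2.INTER_CUBIC)
o=np.zeros((600,800,3),np.uint8); o[:250]=w; o[250:,:600]=s; cv2.imwrite("pics/fin.png",o)
for n in "cap_tab driver_mid fan_mid tape_mid breaker_knob".split(): print(n,[(world(q,d["point"]).round().tolist(),round(d["confidence"],2)) for d in spot_point(n,q)[:4]])
E
```

```text
[433.5972367   80.76011892 376.84271741] [-0.2559049   0.10318555 -0.75016094]
cap_tab [([416.0, 411.0, 25.0], 0.93), ([504.0, -345.0, 68.0], 0.76), ([750.0, -205.0, 29.0], 0.59), ([637.0, -410.0, 24.0], 0.57)]
driver_mid [([622.0, 440.0, 22.0], 0.57)]
fan_mid [([621.0, 439.0, 23.0], 0.74)]
tape_mid []
breaker_knob [([609.0, 94.0, 124.0], 0.67), ([637.0, 45.0, 238.0], 0.49)]
```

View pics/fin.png

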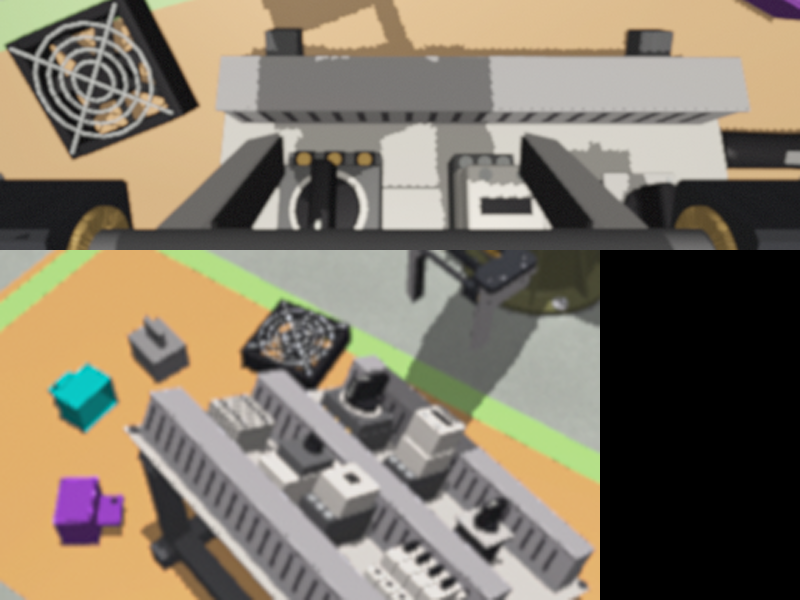

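The main handle now points straight up the slope, with its bar vertical in the wrist view at about (320,195). The selector is up as well, the cap stands upright on the bench at (504,-345), and the bystanders have not moved. I am handing the job in.

```bash
python3 -c "from cell import *; print(sign_off())"
```

```text
the job is handed in; nothing more can be done
None
```

The plate is in its test state and the job is handed in at about 21.6 s: cap upright on free bench, selector at its third stop, then main handle on. The selector was first gripped past that stop, to about 2.1 rad, and turned back before the main handle moved.

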